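Sort amber pieces into the jeweller's sample trays

ROBOT

A 6-joint arm with a two-finger parallel gripper is mounted at the origin on the work surface. World frame = base frame: x ahead of the robot, y to its left, z up, the work surface at z = 0. Lengths are in mm, angles in rad, forces in N, time in s.
With the tool pointing down it reaches from about 350 to 975 mm from the base axis. Payload 7.1 kg.
Tool frame: the origin (TCP) lies at the very end of the fingers, on their centre line; the grasp point (between the pads) lies 19 mm behind it; y points along the fingers, x is the direction in which the jaws open and shut, and the axes are right-handed (so a half turn about y gives the same grasp; the last joint's range is limited). The gripper opens to 88 mm and grips with 3 to 60 N. Pads are 20 mm wide; open, the fingers measure 115 mm over their backs; the gripper's body (75 mm by 178 mm) begins 61 mm behind the grasp point.
Start: joints at [1.225, 0.423, 1.63, -0, 1.089, -0.019], TCP at [200.602, 591.915, 222.675] pointing down, gripper open.
Joint ranges: [-3, 3], [-0.9, 2.11], [0.09, 2.58], [-1.31, 4.45], [0.11, 2.69], [-2.54, 2.54]. Speed limits (rad/s): [2.39, 2.39, 3.01, 3.14, 3.14, 3.14].

INTERFACE

Orientations are given as a rotation vector (axis times angle).
In Python, from workcell import ctrl gives the robot as it stands. The module is installed in compiled form; this text tells all that it offers.
- The arm moves only by the tool jog_arm, never from a script. Its argument "steps" is a list of rows, each an object with "turn": the turn, a rotation vector about the world's x, y, z scaled (see below), a list of three; "dp": the shift along the world's x, y, z scaled (see below), a list of three; "claw": the opening, from 0 (shut) to 1 (fully open). In form: [{"turn": [wx, wy, wz], "dp": [x, y, z], "claw": claw}, ...]. A call has 1 to 12 rows; each row is the pose to reach, as a shift and turn from the pose measured when the call began, turning the shorter way round; what a row does not reach only later rows make up. The controller multiplies each number of a shift by 80 mm and each number of a turn by pi rad. A row lasts 1/12 s, in which the tool goes at most 41.7 mm and 7.16 degrees, less where a joint would pass 70% of its speed; a pose out of reach is approached as far as the arm can. A call with a number of a shift or a turn outside -1 to 1 is refused whole. A call with a gripper value outside its range is refused whole. The fingers move at their own pace and stop on an object; the grip force is fixed at half the most. Time passes only in rows, so rows that repeat a pose let the fingers close. It gives the time, the measured TCP pose, the force and the opening at its end, in the units of the state.
- ctrl.get_obs(): the state, without advancing time (a new reading comes with each control period).
- ctrl.get_image(name): name is "scene" or "top" or "wrist"; returns a dict with "img" (420x560x3 uint8, red, green, blue), "range_z" (420x560 float32, mm along the optical axis (not along the pixel's ray), 0 where there is no reading), "fovy" (degrees; the focal length in pixels is half the picture's height over the tangent of half this angle, whatever the lens; pixels are square), "cx", "cy" (the principal point, pixels), "camera_from_world" (4x4, takes a point from world to camera coordinates); the wrist camera has in their place "hand_eye" (4x4, takes a point from camera to tool coordinates, whose origin is the TCP and whose axes are the tool frame's). Camera axes: x right, y down, z forward; pixel columns grow to the right and rows downward; lengths in mm; the calibration is good to about 2 mm. A picture is of the moment at which its call begins: read the wrist's pose just before it.
- ctrl.close_job(): hands the job in, once; it reports no verdict.
The state is a dict: "t": time; "qpos": joint angles; "qvel": joint speeds; "joint_torque": joint torques, N m; "ee_pos": TCP position; "orientation": TCP orientation; "ft_force": force on the tool from outside, world axes, zero at the start; "moment": the same for the moment, N m; "width": finger opening in mm.
Only numpy, scipy, OpenCV 4.12 (cv2) and the standard library are available. Lean on these libraries where they do the work, as an engineer would, in place of code of your own. Each camera call takes 0.05 s, during which the arm holds its last target.

TASK

Sort the five loose amber pieces on the jeweller's bench (two round cabochons, two bars, one ring) into the three wooden trays: each goes into the tray whose raised ledge carries a fixed sample of the same shape. Set each one down gently, right way up and flat on the tray's floor, not on a rim or on another piece; take care not to shift or tip the two small glass vials that stand among them.

Things in the scene. Friction and masses are not known exactly. Their poses are not given: they have to be found in the camera images.
- round_a: one domed round cabochon of amber, 36 mm across, 18 mm high, with upright sides up to 12 mm; loose, flat side down. Origin: centre of the underside, z up. About 19 g; it belongs in tray_round
- round_b: the other domed round cabochon of amber, 36 mm across, 18 mm high, with upright sides up to 12 mm; loose, flat side down. Origin: centre of the underside, z up. About 19 g; it belongs in tray_round
- bar_a: one straight bar of amber, 54 mm long (its x axis), 22 mm wide (its y axis), 18 mm high; loose, lying flat. Origin: centre of the underside, z up. About 22 g; it belongs in tray_bar
- bar_b: the other straight bar of amber, 54 mm long (its x axis), 22 mm wide (its y axis), 18 mm high; loose, lying flat. Origin: centre of the underside, z up. About 22 g; it belongs in tray_bar
- ring: thick flat ring of amber, 44 mm outside, 20 mm hole, 16 mm high; loose, lying flat. Origin: centre of the underside, z up (along its axis). About 24 g; it belongs in tray_ring
- tray_round: low fixed wooden tray for the two round cabochons, with a domed round fixed as sample on its ledge (leave it). Inside 96 mm (x) by 120 mm (y), floor 4 mm above the bench, rims 6 mm thick, top 10 mm above the bench. Origin: middle of the inside, at bench height; z up. The ledge (14 mm high, sample up to 32 mm above the bench) runs along the +x side, x = 54 to 110 mm
- tray_bar: low fixed wooden tray for the two bars, with a long bar fixed as sample on its ledge (leave it). Inside 96 mm (x) by 120 mm (y), floor 4 mm above the bench, rims 6 mm thick, top 10 mm above the bench. Origin: middle of the inside, at bench height; z up. The ledge (14 mm high, sample up to 32 mm above the bench) runs along the +x side, x = 54 to 110 mm
- tray_ring: low fixed wooden tray for the ring, with a ring fixed as sample on its ledge (leave it). Inside 96 mm (x) by 120 mm (y), floor 4 mm above the bench, rims 6 mm thick, top 10 mm above the bench. Origin: middle of the inside, at bench height; z up. The ledge (14 mm high, sample up to 32 mm above the bench) runs along the +x side, x = 54 to 110 mm
- vial_a: small corked green glass vial standing in the middle of the scattered pieces, 26 mm across, 50 mm high, loose. Origin: centre of its foot. A bystander: not to be shifted or tipped
- vial_b: small corked green glass vial standing near their right-hand end (-y), 26 mm across, 50 mm high, loose. Origin: centre of its foot. A bystander: not to be shifted or tipped

How it is judged:
By the outcome, as a careful person would: the job done as asked, in the order asked, and still so for the second after the job is handed in, with the robot touching nothing.
It also fails if it takes over 117 s, if anything falls off the work surface, if the arm or the gripper's body presses on something with over 40 N, if the wrist force passes 120 N, or if a joint passes its speed limit or range.

## Working session

There is one attempt and no reset: what is moved stays moved. The work goes in short steps, Python scripts to look and compute and a tool call to move; the robot and the scene stay as the last step left them, time stands still between calls to the robot, and variables do not carry over. Pictures are saved under pics/ and viewed, and the job is handed in when it is done.

Besides the shell and the picture viewer there is one more tool, called in YAML: its name, and indented under it one key for each argument. jog_arm: Moves the arm, as the interface text tells. Its arguments: {"type":"object","properties":{"steps":{"type":"array","items":{"type":"object","properties":{"turn":{"type":"array","items":{"type":"number"}},"dp":{"type":"array","items":{"type":"number"}},"claw":{"type":"number"}}}}},"required":["steps"]}

```bash
mkdir -p pics; cat > h.py <<'E'
import numpy as np, cv2
from workcell import ctrl
from scipy.spatial.transform import Rotation as R
def cam(name):
    o=ctrl.get_obs() if name=='wrist' else None
    d=ctrl.get_image(name)
    f=210/np.tan(np.radians(d['fovy'])/2)
    if name=='wrist':
        T=np.eye(4);T[:3,:3]=R.from_rotvec(o['orientation']).as_matrix();T[:3,3]=o['ee_pos']
        W=T@np.array(d['hand_eye'])
    else: W=np.linalg.inv(np.array(d['camera_from_world']))
    return d,f,W
def toplane(u,v,z,d,f,W):
    r=np.array([(u-d['cx'])/f,(v-d['cy'])/f,1.]);r=W[:3,:3]@r;o=W[:3,3]
    return o+r*(z-o[2])/r[2]
def cloud(d,f,W):
    v,u=np.mgrid[:420,:560];z=d['range_z']
    P=np.stack([(u-d['cx'])/f*z,(v-d['cy'])/f*z,z],-1)
    return P@W[:3,:3].T+W[:3,3]
def save(d,n): cv2.imwrite('pics/'+n,d['img'][:,:,::-1])
E
python3 - <<'E'
from h import *
o=ctrl.get_obs();print({k:np.round(v,3) for k,v in o.items()})
print(R.from_rotvec(o['orientation']).as_matrix().round(2))
for n in ['scene','top','wrist']:
    d,f,W=cam(n);save(d,n+'0.png');print(n,f,W.round(2),d['cx'],d['cy'],(d['range_z']>0).mean())
E
```

```text
{'t': np.float64(0.0), 'qpos': array([ 1.225,  0.424,  1.631, -0.   ,  1.089, -0.019]), 'qvel': array([ 0.   , -0.001,  0.   , -0.   , -0.   ,  0.   ]), 'joint_torque': array([ 1.0000e-03, -5.4465e+01, -2.7367e+01,  6.4000e-02,  2.3000e-02,
       -0.0000e+00]), 'ee_pos': array([200.429, 591.385, 221.878]), 'orientation': array([-1.347, -0.964,  0.966]), 'ft_force': array([ 0.312, -0.253,  0.42 ]), 'moment': array([-0.025,  0.05 , -0.035]), 'width': np.float64(87.95)}
[[ 0.32 -0.   -0.95]
 [ 0.95 -0.    0.32]
 [-0.   -1.    0.  ]]
scene 392.52250665348413 [[-1.30000e-01  6.40000e-01 -7.60000e-01  1.13025e+03]
 [ 9.90000e-01  8.00000e-02 -1.00000e-01  6.64600e+01]
 [ 0.00000e+00 -7.60000e-01 -6.50000e-01  5.15970e+02]
 [ 0.00000e+00  0.00000e+00  0.00000e+00  1.00000e+00]] 284.02175656798306 208.68428576557508 0.9959821428571428
top 535.7296507127633 [[-2.00000e-02 -9.80000e-01  1.90000e-01  3.83320e+02]
 [-1.00000e+00  2.00000e-02 -2.00000e-02  1.06200e+01]
 [ 2.00000e-02 -1.90000e-01 -9.80000e-01  1.10519e+03]
 [ 0.00000e+00  0.00000e+00  0.00000e+00  1.00000e+00]] 278.5400319572041 216.06338822939122 0.995969387755102
wrist 310.7755426935978 [[ 3.2000e-01  9.2000e-01  2.4000e-01  1.3490e+02]
 [ 9.5000e-01 -3.1000e-01 -8.0000e-02  6.1410e+02]
 [-0.0000e+00  2.5000e-01 -9.7000e-01  3.8463e+02]
 [ 0.0000e+00  0.0000e+00  0.0000e+00  1.0000e+00]] 278.7283083851701 208.2831904770791 0.9885246598639456
```

View pics/top0.png

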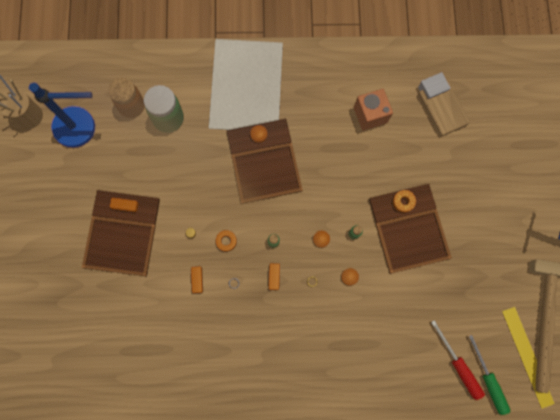

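View pics/scene0.png

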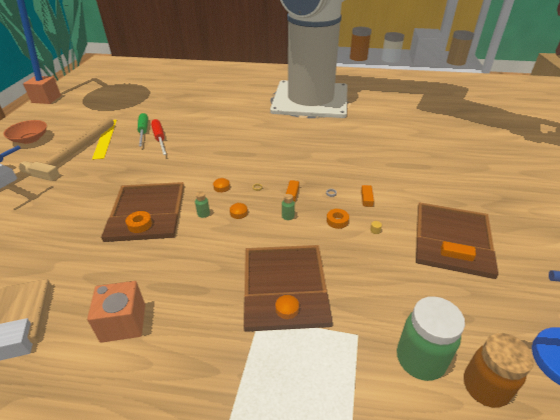

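The top view shows the loose bars at (197,279) and (274,277), the loose ring at (226,240), the rounds at (321,239) and (350,277), and the vials at (274,240) and (356,232). The bar tray is at about (122,235), the round tray at (265,165) and the ring tray at (412,230). Next I measure them.

```bash
cat > m.py <<'E'
from h import *
def run(n):
    d,f,W=cam(n);P=cloud(d,f,W)
    hsv=cv2.cvtColor(d['img'],cv2.COLOR_RGB2HSV)
    h,s,v=cv2.split(hsv)
    def blobs(m,zt,lab,amin=25,amax=1e9):
        k,L,S,C=cv2.connectedComponentsWithStats(m.astype(np.uint8))
        for i in range(1,k):
            if not amin<S[i,4]<amax: continue
            mm=(L==i); c,_=cv2.findContours(mm.astype(np.uint8),cv2.RETR_EXTERNAL,cv2.CHAIN_APPROX_NONE)
            c=max(c,key=len)[:,0].astype(float)
            X=np.array([toplane(a,b,zt,d,f,W)[:2] for a,b in c],np.float32)
            r=cv2.minAreaRect(X); bx=cv2.boxPoints(r); e=bx[1]-bx[0],bx[2]-bx[1]
            e=max(e,key=np.linalg.norm)
            z=P[mm][:,2]
            print(n,lab,C[i].round(0),S[i,4],'ctr',np.round(r[0],1),'size',np.round(r[1],1),'long ang',round(float(np.degrees(np.arctan2(e[1],e[0]))),1),'z',np.percentile(z,[5,50,90]).round(0),'medXY',np.median(P[mm][:,:2],axis=0).round(0))
    blobs((h<16)&(s>190)&(v>110),14,'amber',amax=2500)
    blobs((h>45)&(h<95)&(s>40)&(v<130),30,'green',amax=2500)
    blobs((v<85)&(h<22),10,'dark',amin=1200)
if __name__=='__main__':
    run('top');run('scene')
E
python3 m.py
python3 - <<'E'
from h import *
d,f,W=cam('top')
c=d['img'][110:310,70:460,::-1];cv2.imwrite('pics/topc.png',cv2.resize(c,None,fx=2,fy=2,interpolation=cv2.INTER_CUBIC))
E
```

```text
top amber [258. 133.] 155 ctr [779.   22.8] size [32.1 31.5] long ang 89.1 z [26. 30. 34.] medXY [773.  24.]
top amber [123. 204.] 286 ctr [629.1 305.6] size [55.5 22.8] long ang 81.1 z [16. 32. 35.] medXY [625. 301.]
top amber [224. 241.] 146 ctr [548.2  96.3] size [34.9 39.4] long ang -1.2 z [13. 16. 19.] medXY [545.  99.]
top amber [321. 238.] 147 ctr [ 548.8 -103.2] size [29.4 30. ] long ang -28.2 z [13. 17. 20.] medXY [ 549. -103.]
top amber [271. 278.] 65 ctr [473.4  -0.7] size [14.2 48.6] long ang -1.1 z [14. 18. 21.] medXY [469.   3.]
top amber [196. 280.] 232 ctr [469.7 153.1] size [50.7 18.2] long ang 0.4 z [15. 18. 21.] medXY [468. 154.]
top amber [350. 276.] 119 ctr [ 468.9 -158.5] size [28.6 30.5] long ang -2.7 z [13. 17. 19.] medXY [ 468. -158.]
top amber [469. 379.] 449 ctr [ 263.6 -382.9] size [83.5 21.4] long ang 28.9 z [20. 24. 28.] medXY [ 264. -380.]
top green [496. 394.] 515 ctr [ 235.7 -428.3] size [80.1 24.5] long ang 19.0 z [16. 24. 27.] medXY [ 234. -431.]
top dark [117. 247.] 2196 ctr [543.7 314.4] size [117.4  93.6] long ang 81.3 z [1. 4. 7.] medXY [537. 32
[... 1492 characters left out ...]
[488.  28.] 712 ctr [-793.   720.9] size [ 58.  960.2] long ang -18.3 z [-621. -402. -232.] medXY [-2402.  1264.]
scene green [144. 126.] 66 ctr [ 272.4 -412.5] size [98.1 20.1] long ang 19.1 z [ 7. 17. 21.] medXY [ 268. -419.]
scene green [201. 209.] 109 ctr [ 578.5 -165.8] size [51.  19.8] long ang 18.2 z [ 4. 19. 33.] medXY [ 571. -169.]
scene green [287. 212.] 114 ctr [5.642e+02 2.000e-01] size [50.2 19.3] long ang 6.4 z [ 3. 18. 32.] medXY [556.  -2.]
scene green [424. 355.] 1953 ctr [826.  217.1] size [73.1 88.8] long ang -27.8 z [10. 49. 75.] medXY [850. 208.]
scene dark [197.  29.] 10708 ctr [-657.4 -663.9] size [ 934.  1022.6] long ang -82.5 z [-162.  -34.   66.] medXY [-774. -595.]
```

View pics/topc.png

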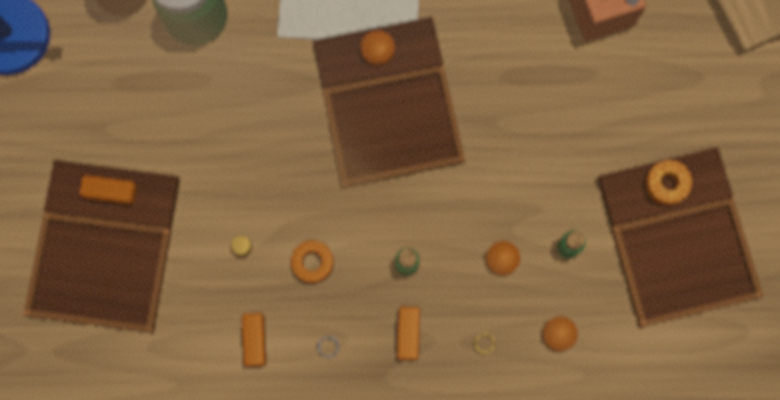

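```bash
python3 - <<'E'
from h import *
d,f,W=cam('top')
T={'bar':[(48,216),(168,230),(152,327),(30,314)],'round':[(328,95),(443,70),(462,158),(343,184)],'ring':[(616,228),(734,202),(758,295),(641,322)]}
for n,c in T.items():
    X=np.array([toplane(a/2+70,b/2+110,10,d,f,W)[:2] for a,b in c],np.float32)
    r=cv2.minAreaRect(X);
    ax=(X[0]+X[1]-X[2]-X[3])/2; ay=(X[0]+X[3]-X[1]-X[2])/2
    print(n,'ctr',X.mean(0).round(1),'lenx',np.linalg.norm(ax).round(1),'leny',np.linalg.norm(ay).round(1),'angx',np.degrees(np.arctan2(ax[1],ax[0])).round(1),'angy',np.degrees(np.arctan2(-ay[0],ay[1])).round(1))
im=d['img'].astype(int); h,s,v=cv2.split(cv2.cvtColor(d['img'],cv2.COLOR_RGB2HSV))
m=((h<17)&(s>170)&(v>90)).astype(np.uint8)
k,L,S,C=cv2.connectedComponentsWithStats(m)
for i in range(1,k):
    if 60<S[i,4]<900:
        c,_=cv2.findContours((L==i).astype(np.uint8),0,1);c=max(c,key=len)[:,0]
        ys,xs=np.where(L==i)
        X=np.array([toplane(a,b,16,d,f,W)[:2] for a,b in zip(xs,ys)],np.float32)
        r=cv2.minAreaRect(X);cv=np.cov(X.T);w,V=np.linalg.eigh(cv)
        a=V[:,1]*np.sign(V[0,1])
        print(C[i].round(1),S[i,4],X.mean(0).round(1),np.round(r[0],1),np.round(r[1],1),'pca',np.degrees(np.arctan2(a[1],a[0])).round(1),w.round(0))
m=((h>35)&(h<95)&(v<130)).astype(np.uint8)
k,L,S,C=cv2.connectedComponentsWithStats(m)
for i in range(1,k):
    if 20<S[i,4]<900: print('green',C[i].round(1),S[i,4],toplane(*C[i],25,d,f,W).round(0))
E
```

```text
bar ctr [542.4 310.8] lenx 101.4 leny 124.8 angx -7.9 angy -7.6
round ctr [690.8   6.1] lenx 98.6 leny 126.9 angx 9.4 angy 11.7
ring ctr [ 540.3 -295.2] lenx 100.1 leny 127.1 angx 10.6 angy 11.4
[258.5 133.3] 237 [777.6  22.8] [778.3  22.7] [36.3 35.9] pca 16.7 [87. 95.]
[404.6 200.7] 316 [ 624.4 -280.6] [ 624.4 -280.6] [46.8 49. ] pca -48.2 [168. 196.]
[123.5 204. ] 334 [628.4 304.5] [628.4 304.3] [59.1 25.6] pca 80.0 [ 52. 280.]
[225.5 240.5] 261 [547.7  94. ] [548.8  94.1] [38.9 41.5] pca 14.3 [134. 142.]
[321.1 238.5] 214 [ 547.9 -102.4] [ 547.9 -102.2] [33.2 31.2] pca -61.9 [70. 77.]
[273.7 276.3] 267 [472.4  -3. ] [472.8  -3.2] [21.6 52.7] pca -3.3 [ 36. 229.]
[196.3 279.4] 281 [469.7 153.3] [470.  153.5] [52.7 21.5] pca 3.4 [ 39. 231.]
[349.6 276.4] 218 [ 468.9 -157.3] [ 469.2 -157.7] [31.2 33.5] pca -55.3 [68. 76.]
[468.3 379. ] 546 [ 262.5 -381.7] [ 263.3 -381. ] [85.6 25.3] pca 29.3 [ 50. 573.]
green [175.9 110.6] 114 [828. 198.  25.]
green [353. 234.] 49 [ 554. -167.   25.]
green [272.7 243.9] 27 [537.  -2.  25.]
green [496.3 393.9] 550 [ 234. -431.   25.]
```

jog_arm:
  steps:
    - {"turn": [0,0,0],"dp": [0.9,-1,-0.5],"claw": 1}
    - {"turn": [0,0,0],"dp": [0.9,-1,-0.5],"claw": 1}
    - {"turn": [0,0,0],"dp": [0.9,-1,-0.5],"claw": 1}
    - {"turn": [0,0,0],"dp": [0.9,-1,-0.5],"claw": 1}

```text
t: 0.68
ee_pos: [274.2, 506.9, 180.1]
orientation: [-1.351, -0.959, 0.968]
ft_force: [-0.0, 0.2, 0.9]
width: 88.1
```

jog_arm:
  steps:
    - {"turn": [0,0,0.1],"dp": [0.9,-1,-0.3],"claw": 1}
    - {"turn": [0,0,0.1],"dp": [0.9,-1,-0.3],"claw": 1}
    - {"turn": [0,0,0.1],"dp": [0.9,-1,-0.3],"claw": 1}
    - {"turn": [0,0,0.1],"dp": [0.9,-1,-0.3],"claw": 1}

```text
t: 1.02
ee_pos: [348.1, 423.1, 154.9]
orientation: [-1.222, -1.193, 1.206]
ft_force: [0.2, 0.2, 0.0]
width: 87.9
```

jog_arm:
  steps:
    - {"turn": [0,0,0.01],"dp": [0.5,-1,-0.2],"claw": 0.7}
    - {"turn": [0,0,0.01],"dp": [0.5,-1,-0.2],"claw": 0.7}
    - {"turn": [0,0,0.01],"dp": [0.5,-1,-0.2],"claw": 0.7}

```text
t: 1.27
ee_pos: [388.7, 340.2, 138.2]
orientation: [-1.209, -1.214, 1.229]
ft_force: [-0.4, -0.1, -0.4]
width: 70.8
```

jog_arm:
  steps:
    - {"turn": [0,0,0],"dp": [0.5,-1,-0.2],"claw": 0.7}
    - {"turn": [0,0,0],"dp": [0.5,-1,-0.2],"claw": 0.7}
    - {"turn": [0,0,0],"dp": [0.5,-1,-0.2],"claw": 0.7}

```text
t: 1.52
ee_pos: [429.6, 257.4, 121.8]
orientation: [-1.21, -1.211, 1.228]
ft_force: [0.6, 0.5, 0.4]
width: 61.7
```

jog_arm:
  steps:
    - {"turn": [0,0,0],"dp": [0.4,-1,0],"claw": 0.7}
    - {"turn": [0,0,0],"dp": [0.4,-1,0],"claw": 0.7}
    - {"turn": [0,0,0],"dp": [0.4,-1,0],"claw": 0.7}
    - {"turn": [0,0,0],"dp": [0.4,-1,0],"claw": 0.7}

```text
t: 1.85
ee_pos: [462.8, 176.7, 122.2]
orientation: [-1.212, -1.209, 1.224]
ft_force: [-0.0, -1.0, -0.1]
width: 61.5
```

```bash
python3 - <<'E'
from h import *
d,f,W=cam('wrist');save(d,'w1.png')
o=ctrl.get_obs();print(o['ee_pos'],R.from_rotvec(o['orientation']).as_matrix().round(3))
E
```

```text
[462.25572093 177.82841936 122.12586725] [[-0.01  -0.002 -1.   ]
 [ 1.    -0.011 -0.01 ]
 [-0.011 -1.     0.002]]
```

View pics/w1.png

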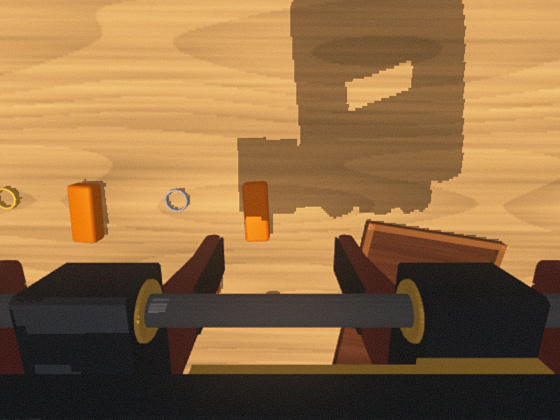

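The wrist view shows the target bar at (257,211), the other bar at (87,211), and small metal rings at (178,199) and (8,198). I measure the bars' top faces from the depth.

```bash
cat >> h.py <<'E'
def tops(lo=11,hi=24,amin=80,xy=None):
    o=ctrl.get_obs();d,f,W=cam('wrist');P=cloud(d,f,W)
    h,s,v=cv2.split(cv2.cvtColor(d['img'],cv2.COLOR_RGB2HSV))
    m=((h<18)&(s>170)&(P[...,2]>lo)&(P[...,2]<hi)).astype(np.uint8)
    k,L,S,C=cv2.connectedComponentsWithStats(m)
    print('tcp',o['ee_pos'].round(1),'toolx',np.degrees(np.arctan2(*R.from_rotvec(o['orientation']).as_matrix()[[1,0],[0,0]])).round(1))
    for i in range(1,k):
        if S[i,4]<amin: continue
        X=P[L==i];r=cv2.minAreaRect(X[:,:2].astype(np.float32));b=cv2.boxPoints(r);e=max(b[1]-b[0],b[2]-b[1],key=np.linalg.norm);a=np.degrees(np.arctan2(e[1],e[0]))
        print(C[i].round(0),S[i,4],'rect',np.round(r[0],1),np.round(r[1],1),'ang',(a+90)%180-90,'z',np.percentile(X[:,2],[5,50,95]).round(1))
    return d
E
python3 -c "
from h import *
tops(14)"
```

```text
tcp [462.3 177.8 122.1] toolx 90.5
[ 81. 214.] 1473 rect [470.   -1.2] [22.9 53.9] ang -3.962387 z [15.6 18.4 19.6]
[254. 212.] 1406 rect [467.2 155.2] [53.8 22. ] ang 3.0906143 z [16.5 18.4 19.6]
[352. 349.] 513 rect [607.1 256.6] [35.2 42.2] ang -6.371628 z [14.1 14.7 15.6]
```

jog_arm:
  steps:
    - {"turn": [0,0,0.014],"dp": [0.07,-0.29,-0.4],"claw": 0.7}
    - {"turn": [0,0,0.014],"dp": [0.07,-0.29,-0.8],"claw": 0.7}
    - {"turn": [0,0,0.014],"dp": [0.07,-0.29,-0.8],"claw": 0.7}
    - {"turn": [0,0,0.014],"dp": [0.07,-0.29,-0.8],"claw": 0.7}
    - {"turn": [0,0,0.014],"dp": [0.07,-0.29,-0.8],"claw": 0.7}

```text
t: 2.37
ee_pos: [467.7, 156.8, 59.0]
orientation: [-1.189, -1.245, 1.259]
ft_force: [-0.2, 0.9, 0.1]
width: 61.6
```

jog_arm:
  steps:
    - {"turn": [0,0,0],"dp": [0,-0.02,-0.3],"claw": 0.7}
    - {"turn": [0,0,0],"dp": [0,-0.02,-0.55],"claw": 0.7}
    - {"turn": [0,0,0],"dp": [0,-0.02,-0.68],"claw": 0.7}
    - {"turn": [0,0,0],"dp": [0,-0.02,-0.68],"claw": 0.7}
    - {"turn": [0,0,0],"dp": [0,-0.02,-0.68],"claw": 0.7}
    - {"turn": [0,0,0],"dp": [0,-0.02,-0.68],"claw": 0.1}
    - {"turn": [0,0,0],"dp": [0,-0.02,-0.68],"claw": 0.1}
    - {"turn": [0,0,0],"dp": [0,-0.02,-0.68],"claw": 0.1}
    - {"turn": [0,0,0],"dp": [0,-0.02,-0.68],"claw": 0.1}
    - {"turn": [0,0,0],"dp": [0,-0.02,-0.68],"claw": 0.1}
    - {"turn": [0,0,0],"dp": [0,-0.02,-0.68],"claw": 0.1}
    - {"turn": [0,0,0],"dp": [0,-0.02,-0.68],"claw": 0.1}

```text
t: 3.37
ee_pos: [467.7, 155.2, 4.7]
orientation: [-1.189, -1.245, 1.259]
ft_force: [-0.5, -0.1, 3.3]
width: 21.5
```

jog_arm:
  steps:
    - {"turn": [0,0,0],"dp": [0,0,0.25],"claw": 0.1}
    - {"turn": [0,0,0],"dp": [0,0,0.6],"claw": 0.1}
    - {"turn": [0,0,0],"dp": [0,0,1],"claw": 0.1}
    - {"turn": [0,0,0],"dp": [0,0,1],"claw": 0.1}

```text
t: 3.7
ee_pos: [470.6, 156.1, 89.1]
orientation: [-1.193, -1.251, 1.254]
ft_force: [1.1, 0.8, -0.1]
width: 21.7
```

jog_arm:
  steps:
    - {"turn": [0,0,-0.03],"dp": [0.2,0.4,0.2],"claw": 0.1}
    - {"turn": [0,0,-0.06],"dp": [0.4,0.8,0.2],"claw": 0.1}
    - {"turn": [0,0,-0.06],"dp": [0.4,0.8,0.2],"claw": 0.1}

```text
t: 3.95
ee_pos: [507.2, 224.9, 106.9]
orientation: [-1.283, -1.115, 1.106]
ft_force: [-0.3, -0.4, 0.3]
width: 21.7
```

jog_arm:
  steps:
    - {"turn": [0,0,0],"dp": [0.2,0.4,0],"claw": 0.1}
    - {"turn": [0,0,0],"dp": [0.3,0.8,0],"claw": 0.1}
    - {"turn": [0,0,0],"dp": [0.3,0.8,0],"claw": 0.1}
    - {"turn": [0,0,0],"dp": [0.3,0.8,0],"claw": 0.1}

```text
t: 4.28
ee_pos: [531.0, 289.9, 106.1]
orientation: [-1.282, -1.116, 1.108]
ft_force: [-1.3, -1.0, -0.2]
width: 21.5
```

```bash
python3 - <<'E'
from h import *
d=tops(14);save(d,'w2.png')
E
```

```text
tcp [531.  289.9 106.1] toolx 82.3
[ 62. 256.] 1373 rect [545.8  96.4] [43.  42.8] ang 43.321396 z [14.9 16.5 17.7]
```

View pics/w2.png

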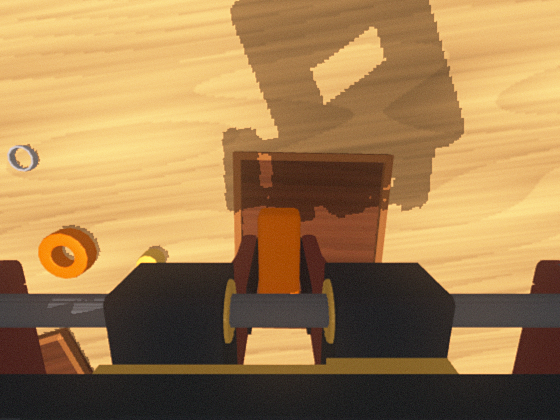

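The bar is held at (279,250), in line with the tray. The tray's near inner corners are at about (242,160) and (384,162).

```bash
python3 - <<'E'
from h import *
d,f,W=cam('wrist')
a,b=[toplane(u,v,10,d,f,W)[:2] for u,v in [(242,160),(384,162)]]
print(a,b,np.linalg.norm(a-b)); t=(b-a)/np.linalg.norm(b-a); x=np.array([t[1],-t[0]]);print('center',(a+b)/2+48*x,'angx',np.degrees(np.arctan2(x[1],x[0])))
E
```

```text
[483.74010513 264.23699675] [500.9499285 380.060076 ] 117.09467838911313
center [539.82375693 315.09380483] angx -8.451581234354
```

jog_arm:
  steps:
    - {"turn": [0,0,0],"dp": [0.16,0.56,-0.1],"claw": 0.1}
    - {"turn": [0,0,0],"dp": [0.16,0.56,-0.4],"claw": 0.1}
    - {"turn": [0,0,0],"dp": [0.16,0.56,-0.8],"claw": 0.1}
    - {"turn": [0,0,0],"dp": [0.16,0.56,-0.8],"claw": 0.1}
    - {"turn": [0,0,0],"dp": [0.16,0.56,-0.8],"claw": 0.1}
    - {"turn": [0,0,0],"dp": [0.16,0.56,-0.8],"claw": 0.1}

```text
t: 4.88
ee_pos: [543.0, 331.8, 42.8]
orientation: [-1.283, -1.112, 1.108]
ft_force: [0.6, 0.2, 0.5]
width: 21.9
```

jog_arm:
  steps:
    - {"turn": [0,0,0],"dp": [0.01,0.04,-0.15],"claw": 0.1}
    - {"turn": [0,0,0],"dp": [0.01,0.04,-0.3],"claw": 0.1}
    - {"turn": [0,0,0],"dp": [0.01,0.04,-0.38],"claw": 0.1}
    - {"turn": [0,0,0],"dp": [0.01,0.04,-0.4],"claw": 0.1}
    - {"turn": [0,0,0],"dp": [0.01,0.04,-0.42],"claw": 0.1}
    - {"turn": [0,0,0],"dp": [0.01,0.04,-0.42],"claw": 0.1}
    - {"turn": [0,0,0],"dp": [0.01,0.04,-0.42],"claw": 0.1}

```text
t: 5.47
ee_pos: [543.9, 335.1, 9.3]
orientation: [-1.283, -1.112, 1.107]
ft_force: [0.4, 0.0, -0.2]
width: 21.9
```

jog_arm:
  steps:
    - {"turn": [0,0,0],"dp": [0,0,-0.01],"claw": 0.1}
    - {"turn": [0,0,0],"dp": [0,0,-0.01],"claw": 0.2}
    - {"turn": [0,0,0],"dp": [0,0,-0.01],"claw": 0.3}
    - {"turn": [0,0,0],"dp": [0,0,-0.01],"claw": 0.4}
    - {"turn": [0,0,0],"dp": [0,0,-0.01],"claw": 0.4}
    - {"turn": [0,0,0],"dp": [0,0,-0.01],"claw": 0.4}

```text
t: 5.97
ee_pos: [543.9, 335.1, 8.4]
orientation: [-1.283, -1.113, 1.107]
ft_force: [-0.7, 0.4, -0.2]
width: 34.8
```

jog_arm:
  steps:
    - {"turn": [0,0,0],"dp": [0,0,0.3],"claw": 0.4}
    - {"turn": [0,0,0],"dp": [0,0,0.6],"claw": 0.4}
    - {"turn": [0,0,0],"dp": [0,0,1],"claw": 0.4}
    - {"turn": [0,0,0],"dp": [0,0,1],"claw": 0.6}

```text
t: 6.3
ee_pos: [546.9, 337.0, 94.0]
orientation: [-1.284, -1.12, 1.101]
ft_force: [1.5, 1.0, 0.9]
width: 39.0
```

jog_arm:
  steps:
    - {"turn": [0,0,0.03],"dp": [-0.1,-0.5,0.2],"claw": 0.6}
    - {"turn": [0,0,0.03],"dp": [-0.2,-1,0.2],"claw": 0.6}
    - {"turn": [0,0,0.03],"dp": [-0.2,-1,0.2],"claw": 0.6}

```text
t: 6.55
ee_pos: [528.8, 252.1, 110.0]
orientation: [-1.243, -1.186, 1.172]
ft_force: [-0.6, -1.2, -1.2]
width: 52.4
```

```bash
python3 - <<'E'
from h import *
d=tops(14);save(d,'w3.png')
E
```

```text
tcp [528.8 252.1 110. ] toolx 87.5
[376. 222.] 1676 rect [543.4 335.3] [22.4 54.3] ang -8.000755 z [17.2 22.2 23.5]
[101. 236.] 1332 rect [545.7  96.3] [42.5 43.5] ang -48.146317 z [14.9 16.5 17.7]
[299. 282.] 576 rect [597.9 269.2] [55.5 22.3] ang 86.18121 z [14.1 14.7 15.7]
```

View pics/w3.png

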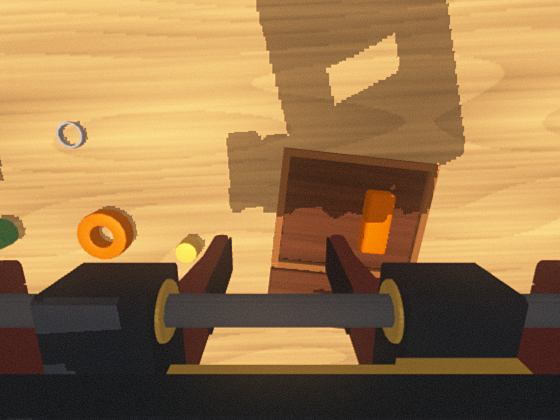

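Bar one lies flat in the tray at (376,222), top at z≈22. I go on to bar two.

jog_arm:
  steps:
    - {"turn": [0,0,-0.006],"dp": [-0.3,-0.5,0],"claw": 0.6}
    - {"turn": [0,0,-0.006],"dp": [-0.35,-1,0],"claw": 0.6}
    - {"turn": [0,0,-0.006],"dp": [-0.35,-1,0],"claw": 0.6}

```text
t: 6.85
ee_pos: [499.0, 170.5, 108.8]
orientation: [-1.251, -1.168, 1.158]
ft_force: [-0.3, -0.1, 0.1]
width: 52.7
```

jog_arm:
  steps:
    - {"turn": [0,0,0],"dp": [-0.2,-0.5,0],"claw": 0.6}
    - {"turn": [0,0,0],"dp": [-0.3,-1,0],"claw": 0.6}
    - {"turn": [0,0,0],"dp": [-0.3,-1,0],"claw": 0.6}

```text
t: 7.1
ee_pos: [472.9, 87.2, 108.1]
orientation: [-1.251, -1.163, 1.159]
ft_force: [-0.7, -0.3, 0.4]
width: 52.4
```

jog_arm:
  steps:
    - {"turn": [0,0,0],"dp": [0,-0.5,0],"claw": 0.6}
    - {"turn": [0,0,0],"dp": [0,-0.8,0],"claw": 0.6}
    - {"turn": [0,0,0],"dp": [0,-0.8,0],"claw": 0.6}
    - {"turn": [0,0,0],"dp": [0,-0.8,0],"claw": 0.6}
    - {"turn": [0,0,0],"dp": [0,-0.8,0],"claw": 0.6}

```text
t: 7.52
ee_pos: [473.6, 24.0, 107.9]
orientation: [-1.251, -1.163, 1.158]
ft_force: [-0.2, 0.2, 0.4]
width: 52.8
```

```bash
python3 - <<'E'
from h import *
d=tops(12);save(d,'w4.png')
E
```

```text
tcp [473.6  24.  107.9] toolx 86.1
[248. 208.] 1596 rect [469.9  -1.8] [22.1 53.8] ang -3.046341 z [16.3 18.4 19.6]
[ 70. 216.] 1263 rect [ 466.4 -156.5] [35.2 34.7] ang 36.590378 z [13.1 17.  19.2]
[373. 268.] 203 rect [530.6 104.8] [24.7  9.3] ang 40.098022 z [13.4 16.4 17.4]
```

View pics/w4.png

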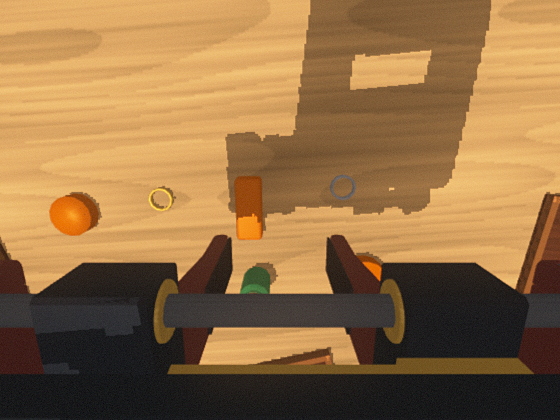

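The bar is at (248,208), the vial at (257,280) is clear of the fingers, and a round shows at (70,216).

jog_arm:
  steps:
    - {"turn": [0,0,0.004],"dp": [-0.04,-0.32,-0.2],"claw": 0.6}
    - {"turn": [0,0,0.004],"dp": [-0.04,-0.32,-0.7],"claw": 0.6}
    - {"turn": [0,0,0.004],"dp": [-0.04,-0.32,-0.7],"claw": 0.6}
    - {"turn": [0,0,0.004],"dp": [-0.04,-0.32,-0.7],"claw": 0.6}
    - {"turn": [0,0,0.004],"dp": [-0.04,-0.32,-0.7],"claw": 0.6}

```text
t: 7.98
ee_pos: [470.7, -0.4, 52.8]
orientation: [-1.244, -1.174, 1.169]
ft_force: [-0.3, -0.0, 0.5]
width: 52.7
```

jog_arm:
  steps:
    - {"turn": [0,0,0],"dp": [0,0,-0.25],"claw": 0.6}
    - {"turn": [0,0,0],"dp": [0,0,-0.4],"claw": 0.6}
    - {"turn": [0,0,0],"dp": [0,0,-0.55],"claw": 0.6}
    - {"turn": [0,0,0],"dp": [0,0,-0.58],"claw": 0.6}
    - {"turn": [0,0,0],"dp": [0,0,-0.58],"claw": 0.6}

```text
t: 8.4
ee_pos: [471.7, 0.1, 7.8]
orientation: [-1.245, -1.177, 1.168]
ft_force: [0.1, 0.2, 0.4]
width: 53.0
```

jog_arm:
  steps:
    - {"turn": [0,0,0],"dp": [0,-0.02,-0.04],"claw": 0.6}
    - {"turn": [0,0,0],"dp": [0,-0.02,-0.04],"claw": 0.6}
    - {"turn": [0,0,0],"dp": [0,-0.02,-0.04],"claw": 0.1}
    - {"turn": [0,0,0],"dp": [0,-0.02,-0.04],"claw": 0.1}
    - {"turn": [0,0,0],"dp": [0,-0.02,-0.04],"claw": 0.1}
    - {"turn": [0,0,0],"dp": [0,-0.02,-0.04],"claw": 0.1}
    - {"turn": [0,0,0],"dp": [0,-0.02,-0.04],"claw": 0.1}
    - {"turn": [0,0,0],"dp": [0,-0.02,-0.04],"claw": 0.1}
    - {"turn": [0,0,0],"dp": [0,-0.02,-0.04],"claw": 0.1}
    - {"turn": [0,0,0],"dp": [0,-0.02,-0.04],"claw": 0.1}

```text
t: 9.23
ee_pos: [471.7, -1.5, 4.6]
orientation: [-1.245, -1.176, 1.168]
ft_force: [-0.2, -1.1, 2.4]
width: 21.7
```

jog_arm:
  steps:
    - {"turn": [0,0,0],"dp": [0,0,0.25],"claw": 0.1}
    - {"turn": [0,0,0],"dp": [0,0,0.6],"claw": 0.1}
    - {"turn": [0,0,0],"dp": [0,0,1],"claw": 0.1}
    - {"turn": [0,0,0],"dp": [0,0,1],"claw": 0.1}

```text
t: 9.57
ee_pos: [474.6, -1.5, 88.8]
orientation: [-1.251, -1.182, 1.165]
ft_force: [1.3, -0.9, -1.2]
width: 21.5
```

jog_arm:
  steps:
    - {"turn": [0,0,-0.013],"dp": [0,0.4,0.2],"claw": 0.1}
    - {"turn": [0,0,-0.026],"dp": [0.2,0.9,0.2],"claw": 0.1}
    - {"turn": [0,0,-0.026],"dp": [0.2,0.9,0.2],"claw": 0.1}

```text
t: 9.82
ee_pos: [493.9, 74.6, 106.1]
orientation: [-1.29, -1.125, 1.1]
ft_force: [0.5, 1.2, -0.3]
width: 21.8
```

jog_arm:
  steps:
    - {"turn": [0,0,0],"dp": [0.2,0.4,0],"claw": 0.1}
    - {"turn": [0,0,0],"dp": [0.3,0.9,0],"claw": 0.1}
    - {"turn": [0,0,0],"dp": [0.3,0.9,0],"claw": 0.1}

```text
t: 10.07
ee_pos: [520.3, 151.8, 106.1]
orientation: [-1.289, -1.131, 1.1]
ft_force: [-0.6, -0.8, -1.0]
width: 21.6
```

jog_arm:
  steps:
    - {"turn": [0,0,0],"dp": [0.1,0.4,0],"claw": 0.1}
    - {"turn": [0,0,0],"dp": [0.2,0.9,0],"claw": 0.1}
    - {"turn": [0,0,0],"dp": [0.2,0.9,0],"claw": 0.1}
    - {"turn": [0,0,0],"dp": [0.2,0.9,0],"claw": 0.1}

```text
t: 10.4
ee_pos: [536.1, 225.0, 105.2]
orientation: [-1.287, -1.133, 1.103]
ft_force: [-0.5, 0.6, -0.5]
width: 22.0
```

jog_arm:
  steps:
    - {"turn": [0,0,0],"dp": [0.02,0.4,0],"claw": 0.1}
    - {"turn": [0,0,0],"dp": [0.02,0.82,0],"claw": 0.1}
    - {"turn": [0,0,0],"dp": [0.02,0.82,-0.4],"claw": 0.1}
    - {"turn": [0,0,0],"dp": [0.02,0.82,-0.8],"claw": 0.1}
    - {"turn": [0,0,0],"dp": [0.02,0.82,-0.8],"claw": 0.1}
    - {"turn": [0,0,0],"dp": [0.02,0.82,-0.8],"claw": 0.1}

```text
t: 10.9
ee_pos: [535.8, 288.4, 39.4]
orientation: [-1.286, -1.128, 1.107]
ft_force: [0.6, 1.0, -0.3]
width: 21.7
```

```bash
python3 - <<'E'
from h import *
d=tops(14,28);save(d,'w5.png')
E
```

```text
tcp [535.8 288.4  39.4] toolx 82.7
[355. 232.] 2281 rect [536.8 336.5] [22.4 40.8] ang -7.761795 z [17.3 22.3 23.5]
[277. 344.] 1177 rect [616. 277.] [47.1 32. ] ang 82.34027 z [14.2 15.  26.5]
```

View pics/w5.png

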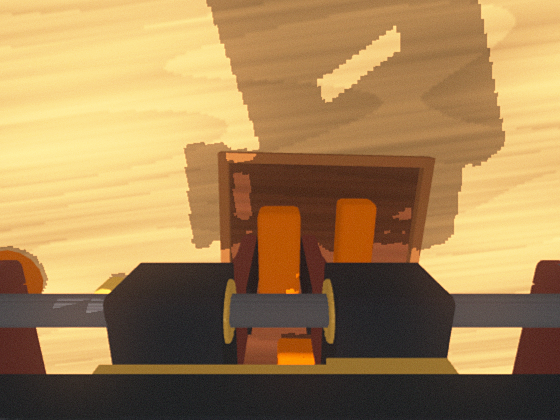

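The held bar at (279,240) is parallel to bar one at (355,232) and clear of the left rim. I lower it.

jog_arm:
  steps:
    - {"turn": [0,0,0],"dp": [0.02,0.02,-0.15],"claw": 0.1}
    - {"turn": [0,0,0],"dp": [0.02,0.02,-0.27],"claw": 0.1}
    - {"turn": [0,0,0],"dp": [0.02,0.02,-0.33],"claw": 0.1}
    - {"turn": [0,0,0],"dp": [0.02,0.02,-0.36],"claw": 0.1}
    - {"turn": [0,0,0],"dp": [0.02,0.02,-0.38],"claw": 0.1}
    - {"turn": [0,0,0],"dp": [0.02,0.02,-0.38],"claw": 0.1}
    - {"turn": [0,0,0],"dp": [0.02,0.02,-0.385],"claw": 0.1}
    - {"turn": [0,0,0],"dp": [0.02,0.02,-0.385],"claw": 0.1}

```text
t: 11.62
ee_pos: [539.0, 290.9, 10.5]
orientation: [-1.287, -1.131, 1.104]
ft_force: [-0.1, -0.1, 0.5]
width: 21.8
```

jog_arm:
  steps:
    - {"turn": [0,0,0],"dp": [0,0,0],"claw": 0.27}
    - {"turn": [0,0,0],"dp": [0,0,0],"claw": 0.3}
    - {"turn": [0,0,0],"dp": [0,0,0],"claw": 0.33}
    - {"turn": [0,0,0],"dp": [0,0,0],"claw": 0.34}
    - {"turn": [0,0,0],"dp": [0,0,0],"claw": 0.34}

```text
t: 12.03
ee_pos: [539.0, 290.9, 10.6]
orientation: [-1.287, -1.131, 1.103]
ft_force: [0.8, -0.7, 0.6]
width: 29.8
```

jog_arm:
  steps:
    - {"turn": [0,0,0],"dp": [0,0,0.2],"claw": 0.34}
    - {"turn": [0,0,0],"dp": [0,0,0.6],"claw": 0.34}
    - {"turn": [0,0,0],"dp": [0,0,1],"claw": 0.34}
    - {"turn": [0,0,0],"dp": [0,0,1],"claw": 0.7}

```text
t: 12.37
ee_pos: [542.3, 292.7, 96.2]
orientation: [-1.289, -1.139, 1.097]
ft_force: [1.7, 1.2, 1.3]
width: 33.7
```

jog_arm:
  steps:
    - {"turn": [0,0,0.02],"dp": [0,-0.4,0.2],"claw": 0.8}
    - {"turn": [0,0,0.04],"dp": [0,-1,0.2],"claw": 0.8}
    - {"turn": [0,0,0.04],"dp": [0,-1,0.2],"claw": 0.8}

```text
t: 12.62
ee_pos: [541.9, 208.8, 112.7]
orientation: [-1.231, -1.234, 1.191]
ft_force: [-0.3, -0.4, -0.2]
width: 53.2
```

```bash
python3 - <<'E'
from h import *
d=tops(12,28);save(d,'w6.png')
E
```

```text
tcp [541.9 208.8 112.7] toolx 90.0
[374. 202.] 1762 rect [537.4 290.9] [22.4 54.4] ang -6.5701065 z [15.5 22.2 23.5]
[425. 208.] 1842 rect [543.2 334.8] [22.5 53.9] ang -7.1986694 z [14.6 22.1 23.4]
[146. 214.] 979 rect [545.6  96.4] [42.9 43. ] ang -46.197083 z [13.4 16.4 17.6]
[319. 273.] 403 rect [604.8 248.7] [21.8 41. ] ang -1.9722748 z [13.3 14.5 15.6]
[373. 265.] 214 rect [599.1 293.7] [24.7 16.7] ang 76.348694 z [12.9 14.4 15.6]
```

View pics/w6.png

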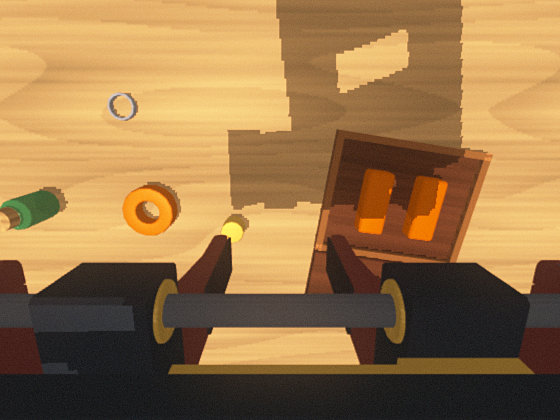

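Both bars lie flat at (374,202) and (425,208). The next piece is the ring at (150,210).

jog_arm:
  steps:
    - {"turn": [0,0,0],"dp": [0,-0.4,0],"claw": 0.75}
    - {"turn": [0,0,0],"dp": [0,-1,0],"claw": 0.75}
    - {"turn": [0,0,0],"dp": [0,-1,0],"claw": 0.75}
    - {"turn": [0,0,0],"dp": [0,-1,0],"claw": 0.75}

```text
t: 13.0
ee_pos: [541.6, 128.0, 111.7]
orientation: [-1.234, -1.227, 1.185]
ft_force: [-0.5, 1.0, 0.8]
width: 65.7
```

jog_arm:
  steps:
    - {"turn": [0,0,0],"dp": [0.06,-0.35,-0.1],"claw": 0.75}
    - {"turn": [0,0,0],"dp": [0.06,-0.4,-0.4],"claw": 0.75}
    - {"turn": [0,0,0],"dp": [0.06,-0.4,-0.8],"claw": 0.75}
    - {"turn": [0,0,0],"dp": [0.06,-0.4,-0.8],"claw": 0.75}
    - {"turn": [0,0,0],"dp": [0.06,-0.4,-0.8],"claw": 0.75}
    - {"turn": [0,0,0],"dp": [0.06,-0.4,-0.8],"claw": 0.75}

```text
t: 13.5
ee_pos: [546.9, 97.3, 48.3]
orientation: [-1.233, -1.228, 1.185]
ft_force: [0.3, -0.0, -0.0]
width: 65.6
```

jog_arm:
  steps:
    - {"turn": [0,0,0],"dp": [0,-0.015,-0.25],"claw": 0.75}
    - {"turn": [0,0,0],"dp": [0,-0.015,-0.45],"claw": 0.75}
    - {"turn": [0,0,0],"dp": [0,-0.015,-0.55],"claw": 0.75}
    - {"turn": [0,0,0],"dp": [0,-0.015,-0.55],"claw": 0.75}
    - {"turn": [0,0,0],"dp": [0,-0.015,-0.55],"claw": 0.75}
    - {"turn": [0,0,0],"dp": [0,-0.015,-0.55],"claw": 0.35}
    - {"turn": [0,0,0],"dp": [0,-0.015,-0.55],"claw": 0.35}
    - {"turn": [0,0,0],"dp": [0,-0.015,-0.55],"claw": 0.35}
    - {"turn": [0,0,0],"dp": [0,-0.015,-0.55],"claw": 0.35}
    - {"turn": [0,0,0],"dp": [0,-0.015,-0.55],"claw": 0.35}
    - {"turn": [0,0,0],"dp": [0,-0.015,-0.55],"claw": 0.35}
    - {"turn": [0,0,0],"dp": [0,-0.015,-0.55],"claw": 0.35}

```text
t: 14.5
ee_pos: [547.3, 96.1, 4.9]
orientation: [-1.234, -1.228, 1.185]
ft_force: [-0.9, 0.1, 5.6]
width: 42.3
```

jog_arm:
  steps:
    - {"turn": [0,0,0],"dp": [0,0,0.2],"claw": 0.35}
    - {"turn": [0,0,0],"dp": [0,0,0.6],"claw": 0.35}
    - {"turn": [0,0,0],"dp": [0,0,1],"claw": 0.35}
    - {"turn": [0,0,0],"dp": [0,0,1],"claw": 0.35}

```text
t: 14.83
ee_pos: [550.7, 96.6, 89.9]
orientation: [-1.239, -1.235, 1.18]
ft_force: [1.3, 0.1, 0.4]
width: 42.8
```

jog_arm:
  steps:
    - {"turn": [0,0,0],"dp": [0,0,0.3],"claw": 0.35}
    - {"turn": [0,0,0],"dp": [0,-0.2,0.4],"claw": 0.35}
    - {"turn": [0,0,0],"dp": [0,-0.2,0.4],"claw": 0.35}

```text
t: 15.08
ee_pos: [552.0, 79.6, 123.9]
orientation: [-1.242, -1.237, 1.178]
ft_force: [0.7, -0.2, 0.3]
width: 42.7
```

jog_arm:
  steps:
    - {"turn": [0,0,0],"dp": [0,-0.4,0],"claw": 0.35}
    - {"turn": [0,0,0],"dp": [0,-1,0],"claw": 0.35}
    - {"turn": [0,0,0],"dp": [0,-1,0],"claw": 0.35}

```text
t: 15.33
ee_pos: [551.3, -4.0, 122.9]
orientation: [-1.243, -1.234, 1.178]
ft_force: [0.5, -0.4, -0.4]
width: 42.7
```

jog_arm:
  steps:
    - {"turn": [0,0,0],"dp": [0,-0.4,0],"claw": 0.35}
    - {"turn": [0,0,0],"dp": [0,-1,0],"claw": 0.35}
    - {"turn": [0,0,0],"dp": [0,-1,0],"claw": 0.35}

```text
t: 15.58
ee_pos: [550.8, -88.0, 121.8]
orientation: [-1.244, -1.231, 1.176]
ft_force: [-0.1, -0.4, -0.8]
width: 42.9
```

jog_arm:
  steps:
    - {"turn": [0,0,0.03],"dp": [0,-0.4,0],"claw": 0.35}
    - {"turn": [0,0,0.05],"dp": [0,-1,0],"claw": 0.35}
    - {"turn": [0,0,0.05],"dp": [0,-1,0],"claw": 0.35}

```text
t: 15.83
ee_pos: [550.9, -172.0, 121.0]
orientation: [-1.165, -1.348, 1.29]
ft_force: [0.2, -0.6, -0.0]
width: 42.9
```

jog_arm:
  steps:
    - {"turn": [0,0,0],"dp": [0,-0.4,0],"claw": 0.35}
    - {"turn": [0,0,0],"dp": [0,-0.95,0],"claw": 0.35}
    - {"turn": [0,0,0],"dp": [0,-0.95,0],"claw": 0.35}
    - {"turn": [0,0,0],"dp": [0,-0.95,0],"claw": 0.35}

```text
t: 16.17
ee_pos: [550.6, -249.0, 120.0]
orientation: [-1.166, -1.344, 1.287]
ft_force: [-0.2, 1.0, 0.4]
width: 42.3
```

```bash
python3 - <<'E'
from h import *
d=tops(12,28);save(d,'w7.png')
E
```

```text
tcp [ 550.6 -249.   120. ] toolx 97.9
[401. 121.] 1476 rect [ 466.6 -157.1] [34.6 35.1] ang -50.311695 z [13.  17.  19.2]
[439. 219.] 1086 rect [ 545.6 -102.1] [34.6 34.7] ang -6.18338 z [12.8 16.9 19.1]
[194. 253.] 687 rect [ 614.2 -317.5] [30.2 48.3] ang -76.37356 z [13.4 14.5 15.6]
[278. 256.] 513 rect [ 600.4 -241. ] [22.5 30.7] ang -76.137886 z [13.6 14.6 15.6]
```

View pics/w7.png

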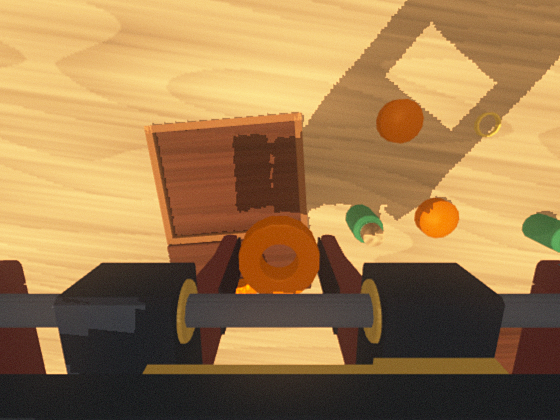

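The ring is held level at (279,256). The tray's near inner corners are at (156,131) and (296,121). The rounds at (400,120) and (438,218) and vial_b at (364,224) are undisturbed.

```bash
python3 - <<'E'
from h import *
d,f,W=cam('wrist')
a,b,c,e=[toplane(u,v,10,d,f,W)[:2] for u,v in [(156,131),(296,121),(172,237),(299,222)]]
print(a,b,c,e,np.linalg.norm(a-b)); t=(b-a)/np.linalg.norm(b-a); x=np.array([t[1],-t[0]]);print('center',(a+b)/2+48*x,'angx',np.degrees(np.arctan2(x[1],x[0])))
print('rounds tray?')
E
```

```text
[ 502.82037776 -357.43034769] [ 478.25531121 -241.97159754] [ 597.17498426 -340.0174918 ] [ 566.11846398 -225.27427771] 118.04306621326829
center [ 537.48698081 -289.71204881] angx 12.011181676958119
rounds tray?
```

jog_arm:
  steps:
    - {"turn": [0,0,0],"dp": [-0.15,-0.53,0],"claw": 0.35}
    - {"turn": [0,0,0],"dp": [-0.15,-0.53,-0.4],"claw": 0.35}
    - {"turn": [0,0,0],"dp": [-0.15,-0.53,-0.9],"claw": 0.35}
    - {"turn": [0,0,0],"dp": [-0.15,-0.53,-0.9],"claw": 0.35}
    - {"turn": [0,0,0],"dp": [-0.15,-0.53,-0.9],"claw": 0.35}
    - {"turn": [0,0,0],"dp": [-0.15,-0.53,-0.9],"claw": 0.35}

```text
t: 16.77
ee_pos: [539.1, -288.0, 49.1]
orientation: [-1.162, -1.348, 1.29]
ft_force: [1.1, 0.5, -0.3]
width: 42.0
```

jog_arm:
  steps:
    - {"turn": [0,0,0],"dp": [0,0,-0.2],"claw": 0.35}
    - {"turn": [0,0,0],"dp": [0,0,-0.35],"claw": 0.35}
    - {"turn": [0,0,0],"dp": [0,0,-0.44],"claw": 0.35}
    - {"turn": [0,0,0],"dp": [0,0,-0.48],"claw": 0.35}
    - {"turn": [0,0,0],"dp": [0,0,-0.5],"claw": 0.35}
    - {"turn": [0,0,0],"dp": [0,0,-0.5],"claw": 0.35}
    - {"turn": [0,0,0],"dp": [0,0,-0.5],"claw": 0.35}
    - {"turn": [0,0,0],"dp": [0,0,-0.5],"claw": 0.35}

```text
t: 17.43
ee_pos: [539.4, -288.2, 9.6]
orientation: [-1.163, -1.348, 1.29]
ft_force: [-1.0, -1.0, -0.7]
width: 42.6
```

jog_arm:
  steps:
    - {"turn": [0,0,0],"dp": [0,0,-0.01],"claw": 0.35}
    - {"turn": [0,0,0],"dp": [0,0,-0.01],"claw": 0.52}
    - {"turn": [0,0,0],"dp": [0,0,-0.01],"claw": 0.56}
    - {"turn": [0,0,0],"dp": [0,0,-0.01],"claw": 0.6}
    - {"turn": [0,0,0],"dp": [0,0,-0.01],"claw": 0.65}
    - {"turn": [0,0,0],"dp": [0,0,-0.01],"claw": 0.65}
    - {"turn": [0,0,0],"dp": [0,0,-0.01],"claw": 0.65}

```text
t: 18.02
ee_pos: [539.4, -288.2, 8.8]
orientation: [-1.163, -1.348, 1.29]
ft_force: [-0.2, -0.1, 0.5]
width: 57.0
```

jog_arm:
  steps:
    - {"turn": [0,0,0],"dp": [0,0,0.3],"claw": 0.65}
    - {"turn": [0,0,0],"dp": [0,0,0.7],"claw": 0.65}
    - {"turn": [0,0,0],"dp": [0,0,1],"claw": 0.65}
    - {"turn": [0,0,0],"dp": [0,0,1],"claw": 0.65}

```text
t: 18.35
ee_pos: [542.2, -289.8, 93.6]
orientation: [-1.171, -1.351, 1.29]
ft_force: [1.6, -0.4, 0.2]
width: 57.1
```

jog_arm:
  steps:
    - {"turn": [0,0,0],"dp": [-0.3,0.3,0.3],"claw": 0.65}
    - {"turn": [0,0,0],"dp": [-0.6,0.7,0.3],"claw": 0.65}
    - {"turn": [0,0,0],"dp": [-0.9,0.7,0.3],"claw": 0.65}
    - {"turn": [0,0,0],"dp": [-0.9,0.7,0.3],"claw": 0.65}
    - {"turn": [0,0,0],"dp": [-0.9,0.7,0.3],"claw": 0.65}

```text
t: 18.77
ee_pos: [469.4, -233.5, 117.4]
orientation: [-1.171, -1.35, 1.29]
ft_force: [0.4, -0.4, 0.8]
width: 57.1
```

```bash
python3 - <<'E'
from h import *
d=tops(12,28);save(d,'w8.png')
E
```

```text
tcp [ 469.4 -233.5  117.4] toolx 98.2
[363. 212.] 1173 rect [ 466.4 -157.1] [35.  34.8] ang 7.897171 z [12.9 16.9 19. ]
[194. 254.] 140 rect [ 527.3 -303.4] [ 5.1 24.5] ang -36.114212 z [12.8 20.1 21.4]
[229. 268.] 143 rect [ 538.1 -269.5] [ 6.9 30.9] ang -1.1403122 z [13.1 20.  21.1]
[254. 340.] 1099 rect [ 613.2 -243.7] [49.2 67.8] ang -75.4333 z [13.5 14.7 25.5]
[213. 350.] 223 rect [ 626.3 -276. ] [19.8  8.9] ang 83.8121 z [14.3 20.6 27.4]
```

View pics/w8.png

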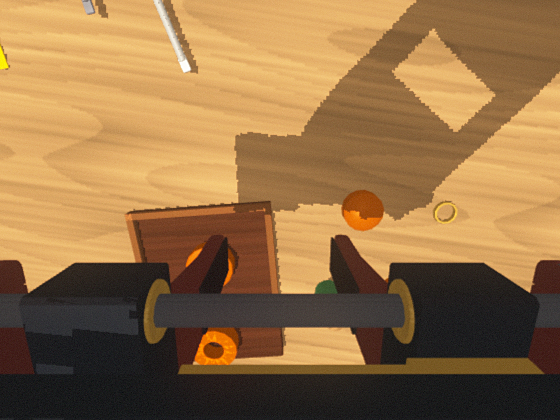

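The ring lies flat in its tray (top z≈20), seen partly at (211,262). The first round is at (363,212).

jog_arm:
  steps:
    - {"turn": [0,0,0],"dp": [-0.03,0.4,0],"claw": 0.65}
    - {"turn": [0,0,0],"dp": [-0.03,0.94,0],"claw": 0.65}
    - {"turn": [0,0,0],"dp": [-0.03,0.94,-0.3],"claw": 0.65}
    - {"turn": [0,0,0],"dp": [-0.03,0.94,-0.7],"claw": 0.65}
    - {"turn": [0,0,0],"dp": [-0.03,0.94,-0.7],"claw": 0.65}
    - {"turn": [0,0,0],"dp": [-0.03,0.94,-0.7],"claw": 0.65}
    - {"turn": [0,0,0],"dp": [-0.03,0.94,-0.7],"claw": 0.65}

```text
t: 19.4
ee_pos: [469.3, -159.6, 62.2]
orientation: [-1.173, -1.351, 1.289]
ft_force: [-0.1, 0.4, 0.1]
width: 57.0
```

jog_arm:
  steps:
    - {"turn": [0,0,0],"dp": [-0.02,0.03,-0.3],"claw": 0.65}
    - {"turn": [0,0,0],"dp": [-0.02,0.03,-0.55],"claw": 0.65}
    - {"turn": [0,0,0],"dp": [-0.02,0.03,-0.7],"claw": 0.65}
    - {"turn": [0,0,0],"dp": [-0.02,0.03,-0.74],"claw": 0.65}
    - {"turn": [0,0,0],"dp": [-0.02,0.03,-0.74],"claw": 0.65}
    - {"turn": [0,0,0],"dp": [-0.02,0.03,-0.74],"claw": 0.3}
    - {"turn": [0,0,0],"dp": [-0.02,0.03,-0.74],"claw": 0.3}
    - {"turn": [0,0,0],"dp": [-0.02,0.03,-0.74],"claw": 0.3}
    - {"turn": [0,0,0],"dp": [-0.02,0.03,-0.74],"claw": 0.3}
    - {"turn": [0,0,0],"dp": [-0.02,0.03,-0.74],"claw": 0.3}
    - {"turn": [0,0,0],"dp": [-0.02,0.03,-0.74],"claw": 0.3}
    - {"turn": [0,0,0],"dp": [-0.02,0.03,-0.74],"claw": 0.3}

```text
t: 20.4
ee_pos: [468.4, -157.5, 3.9]
orientation: [-1.175, -1.351, 1.289]
ft_force: [-1.9, -0.2, 7.9]
width: 34.4
```

jog_arm:
  steps:
    - {"turn": [0,0,0],"dp": [0,0,0.15],"claw": 0.3}
    - {"turn": [0,0,0],"dp": [0,0,0.5],"claw": 0.3}
    - {"turn": [0,0,0],"dp": [0,0,1],"claw": 0.3}
    - {"turn": [0,0,0],"dp": [0,0,1],"claw": 0.3}

```text
t: 20.73
ee_pos: [471.7, -158.7, 89.4]
orientation: [-1.183, -1.356, 1.288]
ft_force: [1.1, -0.9, 1.0]
width: 35.0
```

```bash
python3 - <<'E'
from h import *
d=tops(12,28);save(d,'w9.png')
E
```

```text
tcp [ 471.7 -158.7   89.4] toolx 98.2
[109. 257.] 1093 rect [ 530.6 -291.6] [26.1 44.6] ang -62.550747 z [13.6 20.2 21.4]
[ 70. 347.] 453 rect [ 632.2 -330.8] [50.2 17.3] ang 6.13501 z [13.8 14.6 15.5]
```

View pics/w9.png

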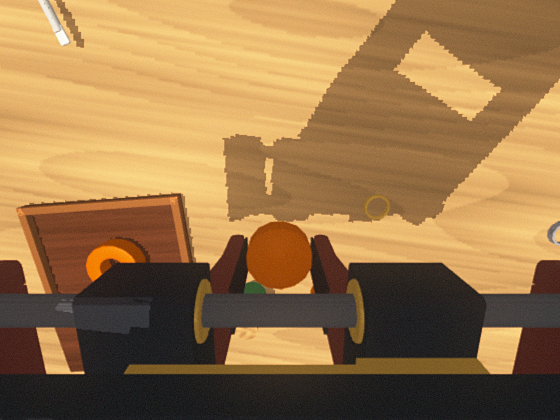

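The round is held level at (279,255).

jog_arm:
  steps:
    - {"turn": [0,0,0],"dp": [0,0,0.45],"claw": 0.3}
    - {"turn": [0,0,0],"dp": [0.4,0.3,0.45],"claw": 0.3}
    - {"turn": [0,0,0],"dp": [0.8,0.6,0.45],"claw": 0.3}
    - {"turn": [0,0,0],"dp": [0.8,0.6,0.45],"claw": 0.3}

```text
t: 21.12
ee_pos: [540.4, -108.2, 124.3]
orientation: [-1.186, -1.361, 1.287]
ft_force: [0.7, -0.0, 1.0]
width: 34.2
```

jog_arm:
  steps:
    - {"turn": [0,0,0],"dp": [0.4,0.4,0],"claw": 0.3}
    - {"turn": [0,0,0],"dp": [0.8,0.8,0],"claw": 0.3}
    - {"turn": [0,0,0],"dp": [0.8,0.8,0],"claw": 0.3}

```text
t: 21.37
ee_pos: [607.5, -41.3, 123.7]
orientation: [-1.186, -1.364, 1.287]
ft_force: [0.5, -0.3, -0.2]
width: 35.1
```

jog_arm:
  steps:
    - {"turn": [0,0,0],"dp": [0.4,0.4,0],"claw": 0.3}
    - {"turn": [0,0,0],"dp": [0.7,0.8,0],"claw": 0.3}
    - {"turn": [0,0,0],"dp": [0.7,0.8,0],"claw": 0.3}
    - {"turn": [0,0,0],"dp": [0.7,0.8,0],"claw": 0.3}

```text
t: 21.7
ee_pos: [663.8, 24.5, 122.3]
orientation: [-1.184, -1.365, 1.29]
ft_force: [-1.0, 0.2, -0.4]
width: 34.8
```

```bash
python3 - <<'E'
from h import *
d=tops(12,28);save(d,'w10.png')
E
```

```text
tcp [663.8  24.5 122.3] toolx 98.5
[139.  29.] 1726 rect [ 546.1 -101. ] [35.4 34.8] ang 43.61328 z [13.1 16.9 19.2]
[  4. 110.] 167 rect [ 618.9 -209.5] [ 8.9 28. ] ang -6.7760468 z [12.8 14.5 15.7]
[545. 186.] 1261 rect [614.2 259. ] [44.8 56. ] ang -6.579788 z [13.3 14.5 15.6]
[259. 288.] 191 rect [752.3  19.6] [16.4 30.3] ang -80.45777 z [13.7 15.5 22.9]
```

View pics/w10.png

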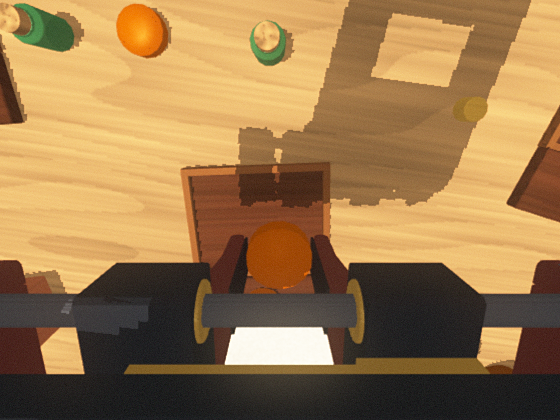

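The round tray's near inner corners are at about (190,177) and (322,171). Both vials are standing, at (268,40) and (50,30).

```bash
python3 - <<'E'
from h import *
d,f,W=cam('wrist')
a,b=[toplane(u,v,10,d,f,W)[:2] for u,v in [(189,176),(323,170)]]
print(a,b,np.linalg.norm(a-b)); t=(b-a)/np.linalg.norm(b-a); x=np.array([t[1],-t[0]]);c=(a+b)/2+48*x;print('center',c,'angx',np.degrees(np.arctan2(x[1],x[0])))
for p in [(20,18),(-22,-18)]: print(c+p[0]*x+p[1]*t)
E
```

```text
[653.22655006 -58.75837431] [630.20461091  57.5684854 ] 118.58308467418998
center [688.8023069    8.72386423] angx 11.194597086797478
[704.92722298  30.26422359]
[670.71544388 -13.20477882]
```

jog_arm:
  steps:
    - {"turn": [0,0,0],"dp": [0.52,0.05,0],"claw": 0.3}
    - {"turn": [0,0,0],"dp": [0.52,0.05,-0.4],"claw": 0.3}
    - {"turn": [0,0,0],"dp": [0.52,0.05,-0.9],"claw": 0.3}
    - {"turn": [0,0,0],"dp": [0.52,0.05,-0.9],"claw": 0.3}
    - {"turn": [0,0,0],"dp": [0.52,0.05,-0.9],"claw": 0.3}
    - {"turn": [0,0,0],"dp": [0.52,0.05,-0.9],"claw": 0.3}
    - {"turn": [0,0,0],"dp": [0.52,0.05,-0.9],"claw": 0.3}

```text
t: 22.38
ee_pos: [704.5, 25.5, 53.0]
orientation: [-1.187, -1.364, 1.287]
ft_force: [0.5, -0.6, 0.0]
width: 34.4
```

jog_arm:
  steps:
    - {"turn": [0,0,0],"dp": [0.01,0.03,-0.2],"claw": 0.3}
    - {"turn": [0,0,0],"dp": [0.01,0.03,-0.4],"claw": 0.3}
    - {"turn": [0,0,0],"dp": [0.01,0.03,-0.5],"claw": 0.3}
    - {"turn": [0,0,0],"dp": [0.01,0.03,-0.54],"claw": 0.3}
    - {"turn": [0,0,0],"dp": [0.01,0.03,-0.56],"claw": 0.3}
    - {"turn": [0,0,0],"dp": [0.01,0.03,-0.56],"claw": 0.3}
    - {"turn": [0,0,0],"dp": [0.01,0.03,-0.56],"claw": 0.3}
    - {"turn": [0,0,0],"dp": [0.01,0.03,-0.56],"claw": 0.3}

```text
t: 23.05
ee_pos: [705.0, 28.0, 7.8]
orientation: [-1.186, -1.363, 1.288]
ft_force: [-0.0, -1.1, 0.1]
width: 34.9
```

jog_arm:
  steps:
    - {"turn": [0,0,0],"dp": [0,0,0],"claw": 0.42}
    - {"turn": [0,0,0],"dp": [0,0,0],"claw": 0.46}
    - {"turn": [0,0,0],"dp": [0,0,0],"claw": 0.5}
    - {"turn": [0,0,0],"dp": [0,0,0],"claw": 0.52}
    - {"turn": [0,0,0],"dp": [0,0,0],"claw": 0.52}
    - {"turn": [0,0,0],"dp": [0,0,0],"claw": 0.52}

```text
t: 23.55
ee_pos: [705.1, 28.0, 7.9]
orientation: [-1.186, -1.363, 1.288]
ft_force: [-0.0, -0.7, 0.2]
width: 45.5
```

jog_arm:
  steps:
    - {"turn": [0,0,0],"dp": [0,0,0.2],"claw": 0.52}
    - {"turn": [0,0,0],"dp": [0,0,0.6],"claw": 0.52}
    - {"turn": [0,0,0],"dp": [0,0,1],"claw": 0.52}
    - {"turn": [0,0,0],"dp": [0,0,1],"claw": 0.65}

```text
t: 23.88
ee_pos: [709.5, 28.1, 95.8]
orientation: [-1.195, -1.371, 1.283]
ft_force: [1.9, 0.4, 0.4]
width: 49.5
```

jog_arm:
  steps:
    - {"turn": [0,0,0],"dp": [-0.4,-0.3,0.4],"claw": 0.65}
    - {"turn": [0,0,0],"dp": [-0.9,-0.7,0.4],"claw": 0.65}
    - {"turn": [0,0,0],"dp": [-0.9,-0.7,0.4],"claw": 0.65}
    - {"turn": [0,0,0],"dp": [-0.9,-0.7,0.4],"claw": 0.65}

```text
t: 24.22
ee_pos: [634.9, -29.9, 129.5]
orientation: [-1.196, -1.369, 1.282]
ft_force: [0.2, -0.2, -1.3]
width: 57.5
```

```bash
python3 - <<'E'
from h import *
d=tops(12,28);save(d,'w11.png')
E
```

```text
tcp [634.9 -29.9 129.5] toolx 98.2
[208.  80.] 1515 rect [ 545.9 -101.4] [35.2 35. ] ang 88.815765 z [13.2 17.  19.1]
[ 40. 134.] 3703 rect [ 611.7 -248.5] [55.3 77.9] ang -77.33095 z [13.4 14.8 24. ]
[321. 271.] 586 rect [705.1  21.9] [35.5 21.5] ang 18.824684 z [15.1 20.6 22.9]
```

View pics/w11.png

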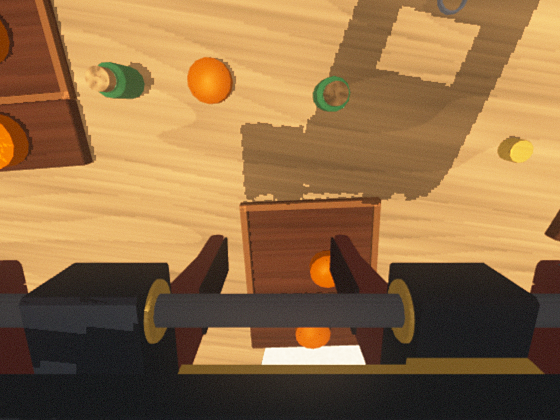

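Round one is in the tray at (325,271). The last round is at (209,80), between vial_b at (120,80) and vial_a at (330,92), so I use a narrower opening.

jog_arm:
  steps:
    - {"turn": [0,0,0],"dp": [-0.4,-0.3,0],"claw": 0.55}
    - {"turn": [0,0,0],"dp": [-0.8,-0.7,0],"claw": 0.55}
    - {"turn": [0,0,0],"dp": [-1,-0.9,0],"claw": 0.55}
    - {"turn": [0,0,0],"dp": [-1,-0.9,0],"claw": 0.55}
    - {"turn": [0,0,0],"dp": [-1,-0.9,0],"claw": 0.55}

```text
t: 24.68
ee_pos: [557.5, -101.4, 129.8]
orientation: [-1.199, -1.37, 1.279]
ft_force: [0.6, 0.5, 0.0]
width: 48.3
```

```bash
python3 - <<'E'
from h import *
d=tops(12,28);save(d,'w12.png')
d,f,W=cam('top');P=cloud(d,f,W)
for c in [(0,),(-168,)]:
    m=(P[...,2]>35)&(P[...,2]<60)&(abs(P[...,1]-c[0])<25)&(P[...,0]>520)&(P[...,0]<600)
    print(m.sum(),P[m].mean(0) if m.any() else '')
E
```

```text
tcp [ 557.5 -101.4  129.8] toolx 98.1
[ 68. 146.] 1934 rect [ 538.4 -287.6] [42.5 44.1] ang -83.00689 z [13.9 20.3 21.7]
[281. 183.] 1154 rect [ 546.1 -101.3] [34.8 34.6] ang 8.193001 z [13.1 17.  19.1]
[ 94. 226.] 4601 rect [ 617.2 -275. ] [ 55.5 131.5] ang -77.32037 z [13.4 14.7 21.4]
[ 80. 239.] 284 rect [ 623.8 -280.7] [19.8  8.4] ang 38.481842 z [14.2 20.  27. ]
103 [543.29211553  -3.53495023  44.97486255]
0
```

View pics/w12.png

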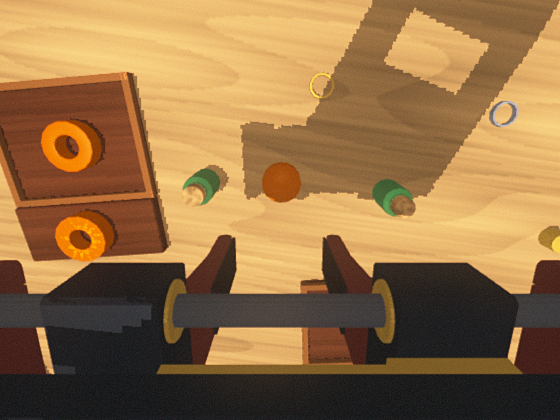

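The ring is flat in its tray at (70,145). Vial_b's foot, at about (207,180), is ~66 mm from the round at (281,183), which leaves about 15 mm to the finger.

jog_arm:
  steps:
    - {"turn": [0,0,0],"dp": [-0.13,0,-0.3],"claw": 0.53}
    - {"turn": [0,0,0],"dp": [-0.13,0,-0.6],"claw": 0.53}
    - {"turn": [0,0,0],"dp": [-0.13,0,-0.8],"claw": 0.53}
    - {"turn": [0,0,0],"dp": [-0.13,0,-0.8],"claw": 0.53}
    - {"turn": [0,0,0],"dp": [-0.13,0,-0.8],"claw": 0.53}
    - {"turn": [0,0,0],"dp": [-0.13,0,-0.8],"claw": 0.53}

```text
t: 25.28
ee_pos: [549.7, -100.0, 66.5]
orientation: [-1.199, -1.374, 1.281]
ft_force: [1.0, 0.1, 0.5]
width: 46.4
```

jog_arm:
  steps:
    - {"turn": [0,0,0],"dp": [-0.03,-0.02,-0.3],"claw": 0.53}
    - {"turn": [0,0,0],"dp": [-0.03,-0.02,-0.55],"claw": 0.53}
    - {"turn": [0,0,0],"dp": [-0.03,-0.02,-0.7],"claw": 0.53}
    - {"turn": [0,0,0],"dp": [-0.03,-0.02,-0.78],"claw": 0.53}
    - {"turn": [0,0,0],"dp": [-0.03,-0.02,-0.78],"claw": 0.53}
    - {"turn": [0,0,0],"dp": [-0.03,-0.02,-0.78],"claw": 0.53}
    - {"turn": [0,0,0],"dp": [-0.03,-0.02,-0.78],"claw": 0.3}
    - {"turn": [0,0,0],"dp": [-0.03,-0.02,-0.78],"claw": 0.3}
    - {"turn": [0,0,0],"dp": [-0.03,-0.02,-0.78],"claw": 0.3}
    - {"turn": [0,0,0],"dp": [-0.03,-0.02,-0.78],"claw": 0.3}
    - {"turn": [0,0,0],"dp": [-0.03,-0.02,-0.78],"claw": 0.3}
    - {"turn": [0,0,0],"dp": [-0.03,-0.02,-0.78],"claw": 0.3}

```text
t: 26.28
ee_pos: [548.1, -101.7, 5.0]
orientation: [-1.2, -1.375, 1.28]
ft_force: [-0.5, -0.0, 6.6]
width: 34.9
```

jog_arm:
  steps:
    - {"turn": [0,0,0],"dp": [0,0,0.15],"claw": 0.3}
    - {"turn": [0,0,0],"dp": [0,0,0.5],"claw": 0.3}
    - {"turn": [0,0,0],"dp": [0,0,1],"claw": 0.3}
    - {"turn": [0,0,0],"dp": [0,0,1],"claw": 0.3}
    - {"turn": [0,0,0],"dp": [0,0,1],"claw": 0.3}

```text
t: 26.7
ee_pos: [549.9, -102.1, 88.0]
orientation: [-1.205, -1.378, 1.279]
ft_force: [0.0, -0.4, -0.4]
width: 34.9
```

jog_arm:
  steps:
    - {"turn": [0,0,0],"dp": [0,0,0.4],"claw": 0.3}
    - {"turn": [0,0,0],"dp": [0.4,0.3,0.4],"claw": 0.3}
    - {"turn": [0,0,0],"dp": [0.75,0.55,0.4],"claw": 0.3}
    - {"turn": [0,0,0],"dp": [0.75,0.55,0.4],"claw": 0.3}

```text
t: 27.03
ee_pos: [614.5, -55.8, 120.8]
orientation: [-1.208, -1.383, 1.278]
ft_force: [-0.8, 1.4, -0.4]
width: 34.8
```

jog_arm:
  steps:
    - {"turn": [0,0,0],"dp": [0.4,0.3,0],"claw": 0.3}
    - {"turn": [0,0,0],"dp": [0.72,0.5,0],"claw": 0.3}
    - {"turn": [0,0,0],"dp": [0.72,0.5,0],"claw": 0.3}
    - {"turn": [0,0,0],"dp": [0.72,0.5,0],"claw": 0.3}
    - {"turn": [0,0,0],"dp": [0.72,0.5,0],"claw": 0.3}

```text
t: 27.45
ee_pos: [670.2, -16.0, 119.3]
orientation: [-1.205, -1.381, 1.28]
ft_force: [-0.3, 0.0, -0.7]
width: 34.7
```

```bash
python3 - <<'E'
from h import *
d=tops(12,28);save(d,'w13.png')
E
```

```text
tcp [670.2 -16.  119.3] toolx 98.4
[23. 85.] 2707 rect [ 608.4 -234.1] [55.9 49.4] ang 12.499573 z [13.4 14.7 15.9]
[325. 233.] 589 rect [697.3  29.9] [35.8 23.3] ang 75.04622 z [14.4 19.8 22.4]
[303. 287.] 225 rect [752.9  16.5] [14. 23.] ang -66.76207 z [13.9 16.5 25.2]
[257. 284.] 116 rect [761.6 -24. ] [24.4 12.6] ang 65.75307 z [13.5 14.5 15.6]
[ 44. 286.] 142 rect [ 789.7 -226.5] [ 1.5 48.6] ang -73.0727 z [13.1 20.5 27.2]
```

View pics/w13.png

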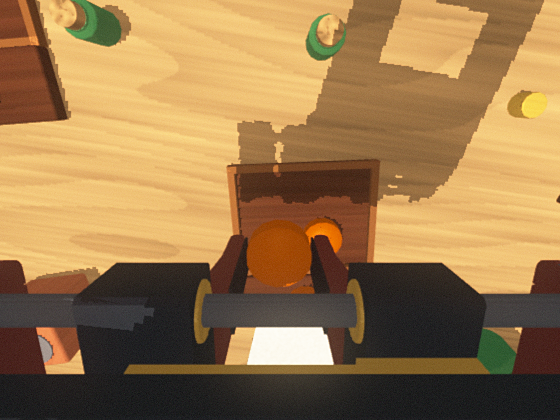

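jog_arm:
  steps:
    - {"turn": [0,0,0.005],"dp": [0.0,0.04,-0.3],"claw": 0.3}
    - {"turn": [0,0,0.005],"dp": [0.0,0.04,-0.6],"claw": 0.3}
    - {"turn": [0,0,0.005],"dp": [0.0,0.04,-0.9],"claw": 0.3}
    - {"turn": [0,0,0.005],"dp": [0.0,0.04,-0.9],"claw": 0.3}
    - {"turn": [0,0,0.005],"dp": [0.0,0.04,-0.9],"claw": 0.3}
    - {"turn": [0,0,0.005],"dp": [0.0,0.04,-0.9],"claw": 0.3}
    - {"turn": [0,0,0.005],"dp": [0.0,0.04,-0.9],"claw": 0.3}

```text
t: 28.08
ee_pos: [671.0, -13.5, 49.3]
orientation: [-1.2, -1.394, 1.289]
ft_force: [0.3, 0.2, -0.9]
width: 34.7
```

```bash
python3 - <<'E'
from h import *
d=tops(12,28);save(d,'w14.png')
E
```

```text
tcp [671.  -13.5  49.3] toolx 99.3
[309. 283.] 147 rect [705.6  13.4] [19.   5.3] ang 21.024223 z [15.8 18.6 21.1]
[277. 345.] 2559 rect [767.7   2.1] [37.3 84.7] ang -79.15045 z [13.8 14.8 26.8]
```

View pics/w14.png

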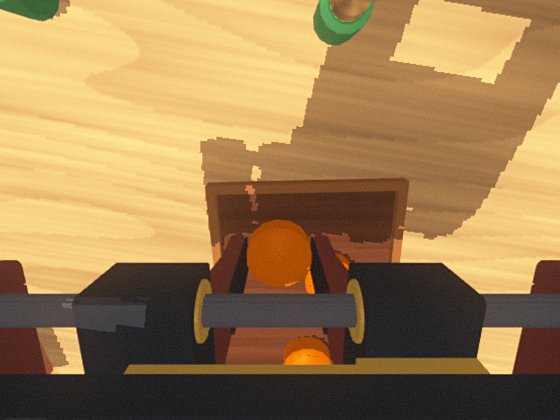

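The held round at (279,253) sits inside the tray rims seen at (210,190) and (405,190), and round one at (330,270) is beyond the right finger.

jog_arm:
  steps:
    - {"turn": [0,0,0],"dp": [0,0,-0.2],"claw": 0.3}
    - {"turn": [0,0,0],"dp": [0,0,-0.35],"claw": 0.3}
    - {"turn": [0,0,0],"dp": [0,0,-0.44],"claw": 0.3}
    - {"turn": [0,0,0],"dp": [0,0,-0.48],"claw": 0.3}
    - {"turn": [0,0,0],"dp": [0,0,-0.5],"claw": 0.3}
    - {"turn": [0,0,0],"dp": [0,0,-0.5],"claw": 0.3}
    - {"turn": [0,0,0],"dp": [0,0,-0.5],"claw": 0.3}
    - {"turn": [0,0,0],"dp": [0,0,-0.5],"claw": 0.3}

```text
t: 28.8
ee_pos: [671.4, -13.4, 9.7]
orientation: [-1.2, -1.394, 1.288]
ft_force: [0.3, -0.2, 1.4]
width: 34.8
```

jog_arm:
  steps:
    - {"turn": [0,0,0],"dp": [0,0,-0.01],"claw": 0.3}
    - {"turn": [0,0,0],"dp": [0,0,-0.01],"claw": 0.42}
    - {"turn": [0,0,0],"dp": [0,0,-0.01],"claw": 0.45}
    - {"turn": [0,0,0],"dp": [0,0,-0.01],"claw": 0.48}
    - {"turn": [0,0,0],"dp": [0,0,-0.01],"claw": 0.5}
    - {"turn": [0,0,0],"dp": [0,0,-0.01],"claw": 0.5}
    - {"turn": [0,0,0],"dp": [0,0,-0.01],"claw": 0.5}

```text
t: 29.38
ee_pos: [671.4, -13.4, 8.9]
orientation: [-1.2, -1.394, 1.288]
ft_force: [-0.4, 0.7, 0.4]
width: 43.8
```

jog_arm:
  steps:
    - {"turn": [0,0,0],"dp": [0,0,0.2],"claw": 0.5}
    - {"turn": [0,0,0],"dp": [0,0,0.6],"claw": 0.5}
    - {"turn": [0,0,0],"dp": [0,0,1],"claw": 0.5}
    - {"turn": [0,0,0],"dp": [0,0,1],"claw": 0.5}

```text
t: 29.72
ee_pos: [675.4, -13.6, 95.1]
orientation: [-1.208, -1.401, 1.285]
ft_force: [1.9, -0.2, 0.7]
width: 44.0
```

jog_arm:
  steps:
    - {"turn": [0,0,0],"dp": [-0.2,0,0.5],"claw": 0.5}
    - {"turn": [0,0,0],"dp": [-0.6,0,1],"claw": 0.5}
    - {"turn": [0,0,0],"dp": [-1,0,1],"claw": 0.5}
    - {"turn": [0,0,0],"dp": [-1,0,1],"claw": 0.5}

```text
t: 30.05
ee_pos: [590.3, -13.5, 176.8]
orientation: [-1.206, -1.4, 1.285]
ft_force: [0.2, 0.7, -0.8]
width: 44.2
```

jog_arm:
  steps:
    - {"turn": [0,0,0],"dp": [-0.5,0,0.5],"claw": 0.5}
    - {"turn": [0,0,0],"dp": [-1,0,0.5],"claw": 0.5}
    - {"turn": [0,0,0],"dp": [-1,0,0.5],"claw": 0.5}
    - {"turn": [0,0,0],"dp": [-1,0,0.5],"claw": 0.5}

```text
t: 30.38
ee_pos: [507.5, -13.4, 217.2]
orientation: [-1.206, -1.399, 1.286]
ft_force: [0.8, -0.8, -0.5]
width: 44.1
```

jog_arm:
  steps:
    - {"turn": [0,0,0],"dp": [-0.5,0,0],"claw": 0.5}
    - {"turn": [0,0,0],"dp": [-1,0,0],"claw": 0.5}
    - {"turn": [0,0,0],"dp": [-1,0,0],"claw": 0.5}
    - {"turn": [0,0,0],"dp": [-1,0,0],"claw": 0.5}

```text
t: 30.72
ee_pos: [426.6, -13.3, 216.8]
orientation: [-1.205, -1.398, 1.286]
ft_force: [0.3, -0.3, -0.4]
width: 43.4
```

```bash
python3 - <<'E'
from h import *
d=tops(14,28);save(d,'w15.png')
d,f,W=cam('top');c=d['img'][110:310,70:460,::-1];cv2.imwrite('pics/topf.png',cv2.resize(c,None,fx=2,fy=2,interpolation=cv2.INTER_CUBIC))
d,f,W=cam('scene');save(d,'scenef.png')
E
```

```text
tcp [426.6 -13.3 216.8] toolx 99.3
[ 50. 223.] 858 rect [ 538. -288.] [42.2 43.8] ang -78.99221 z [15.3 20.3 21.7]
[ 56. 270.] 920 rect [ 613.3 -274.3] [ 47.7 126.2] ang -76.01472 z [14.1 15.  25.4]
[500. 281.] 359 rect [523.3 291.7] [22.5 27.1] ang -5.1651154 z [15.8 22.  23.6]
[ 58. 285.] 120 rect [ 624.3 -281.6] [17.8  7.1] ang 41.099945 z [14.8 21.4 27.3]
[525. 287.] 148 rect [526.9 330.1] [ 9.9 23.5] ang -8.013458 z [14.8 19.8 23. ]
[253. 336.] 380 rect [667.7 -13.4] [29.9 35. ] ang -88.06197 z [16.6 20.9 23.1]
[508. 345.] 255 rect [623.  351.5] [60.6 33.4] ang 33.726944 z [14.  14.6 15.5]
[278. 357.] 349 rect [699.7  27.3] [30.1 34. ] ang -77.55429 z [15.3 20.4 23.1]
```

View pics/w15.png

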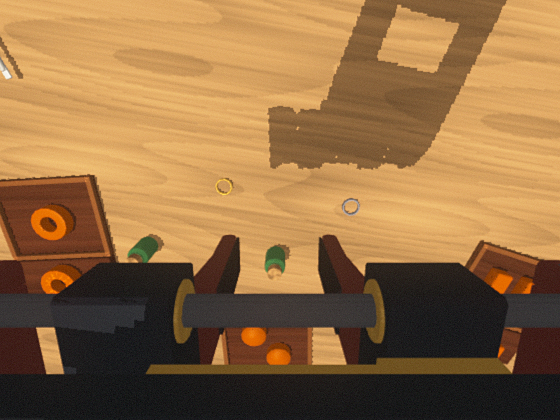

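View pics/topf.png

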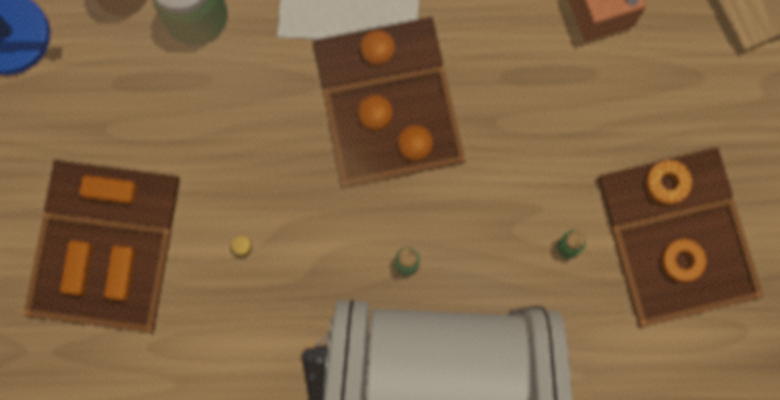

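View pics/scenef.png

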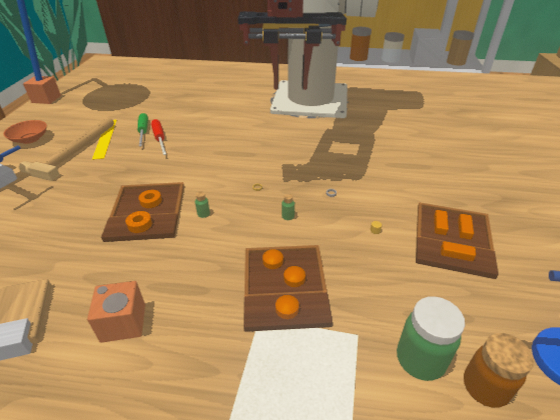

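All five pieces lie flat in their trays: bars at (75,267) and (119,272), rounds at (376,112) and (415,142), and the ring at (685,260) in the top crop. The vials are at the same pixels as at the start, (407,261) and (571,243). The gripper is clear, so I hand in.

```bash
python3 -c "
from workcell import ctrl
print(ctrl.close_job())"
```

```text
the job is handed in; nothing more can be done
None
```

All five pieces are in their matching trays: both bars in tray_bar, the ring in tray_ring and both rounds in tray_round. I handed the job in at about 31 s, with the gripper raised clear and touching nothing.

**Placing:** The last checks put the top heights at about 22 mm for the bars, 20 mm for the ring and 23 mm for the rounds. That fits every piece lying flat and upright on a tray floor, away from the rims and from each other.

**Vials:** Both stand at the same image positions as at the start.

**Less gentle than intended:** Going by the height reading, bar two was let go about 2 mm above the tray floor. It settled flat.

**Small disagreements:** Positions from the top and wrist cameras differed by 2–5 mm, within what the grasps and trays allowed. The fingers read 42.5 mm on the 44 mm ring. The top-view depth check found no points for vial_b, so I judged its position from the pictures alone.

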